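Breakfast sandwich and a rinsed tumbler

ROBOT

A 6-joint arm with a two-finger parallel gripper is mounted at the origin on the work surface. World frame = base frame: x ahead of the robot, y to its left, z up, the work surface at z = 0. Lengths are in mm, angles in degrees, forces in N, time in s.
With the tool pointing down it reaches from about 350 to 850 mm from the base axis. Payload 8.1 kg.
Tool frame: the origin (TCP) lies midway between the tips of the shut fingers; the grasp point (between the pads) lies 19 mm behind it; z points along the fingers, y is the line along which they close (so a half turn about z gives the same grasp; the last joint's range is limited). The gripper opens to 85 mm and grips with 20 to 120 N. Pads are 22 mm wide; open, the fingers measure 114 mm over their backs; the gripper's body (76 mm by 85 mm) begins 54 mm behind the grasp point. The pads swing forward as they close: fully open they stand 13 mm farther back than shut.
Start: joints at [-74.164, 7.471, 85.268, -0, 87.261, -4.893], TCP at [212.395, -561.154, 231.292] pointing down, gripper open.
Joint ranges: [-169.43, 169.43], [-51.17, 129.36], [1.28, 143.12], [-76.62, 256.62], [0, 156.53], [-152.29, 152.29]. Speed limits (degrees/s): [136.94, 136.94, 159.86, 180, 180, 180].

INTERFACE

Orientations are given as [roll, pitch, yaw] about the fixed x, y, z axes, in that order (R = Rz(yaw) Ry(pitch) Rx(roll)).
In Python, from bench import sensors, optics, r gives the robot as it stands.
- The arm moves only by the tool apply_moves, never from a script. Its argument "targets" is a list of rows, each a list of 7 numbers: the shift along the tool's x, y, z in mm, then the turn, a rotation vector about the tool's x, y, z in rad, then the closure, from 0 (fully open) to 1 (shut). In form: [[x, y, z, wx, wy, wz, claw], ...]. A call has 1 to 20 rows; each row shifts and turns the commanded pose from where the row before left it, along the tool's axes as they then stand; what a row does not reach is not made up. A row lasts 1/8 s, in which the tool goes at most 62.5 mm and 10.7 degrees, less where a joint would pass 70% of its speed; a pose out of reach is approached as far as the arm can. A call is refused whole if a number of a shift passes 62.5 or a number of a turn 0.188, either way. A call with a gripper value outside its range is refused whole. The fingers move at their own pace and stop on an object; "force" is the grip in N (left out, the last holds). Time passes only in rows, so rows that do not move let the fingers close. It gives the time, the measured TCP pose, the force, the opening and the grip force at its end, in the units of the state.
- sensors.sense(): the state, without advancing time (a new reading comes with each control period).
- optics.snapshot(name): name is "scene" or "top" or "wrist"; returns the picture (420x560x3 uint8, red, green, blue); there is no depth.
- optics.get_calibration(name): a dict with "camera_matrix" (3x3 intrinsics, pixels), "pose" (4x4, takes a point from camera to world coordinates). Camera axes: x right, y down, z forward; pixel columns grow to the right and rows downward; lengths in mm; the calibration is good to about 2 mm. A picture is of the moment at which its call begins: read the wrist's pose just before it. get_calibration takes no time and is no camera call; for the wrist camera it gives the pose at the moment of the call.
- r.hand_in(): hands the job in; it is judged then, once.
The state is a dict: "time": time; "joint_pos": joint angles; "qd": joint speeds; "joint_efforts": joint torques, N m; "tool_pos": TCP position; "tcp_rot": TCP orientation; "ft_force": force on the tool from outside, world axes, zero at the start; "wrist_torque": the same for the moment, N m; "finger_gap": finger opening in mm; "grip_force": force on a finger pad.
Only numpy, scipy, OpenCV 4.12 (cv2) and the standard library are available. Lean on these libraries where they do the work, as an engineer would, in place of code of your own. Each camera call takes 0.05 s, during which the arm holds its last target. There are 200 camera calls.

TASK

Make up the next breakfast. On the empty plate (not the one already served with egg bake) build the sandwich in one straight stack centred on the plate: the flat muffin base, then every egg round and sausage patty on the board in any order, and the domed muffin crown on top. Also rinse the tumbler, before or after, by pressing it mouth down onto the rinser's sprung pad and holding the pad fully down for a second, then leave it mouth down, wholly on the coaster; leave the served square where it is, and do not disturb the jam jar, pepper shaker and whisk.

Things in the scene. Friction and masses are not known exactly. Their poses are not given: they have to be found in the camera images.
- board: white plastic cutting board, fixed, 210 x 310 x 12 mm; holds the sandwich layers at the start. Origin: centre of its underside, z up; its top is 12 mm above the counter
- muffin_base: lower half of a breakfast muffin: plain flat bread disc, 66 mm diameter, 18 mm thick. Origin: centre of its underside, z up
- muffin_crown: upper half of the muffin: bread disc with a domed top, 66 mm diameter, 26 mm high at the middle, straight side 14 mm high. Origin: centre of its flat underside, z up through the dome
- egg_1: pale egg round, a flat disc 66 mm diameter, 14 mm thick. Origin: centre of the disc (7 mm above its underside), z its axis. May be absent
- egg_2: pale egg round, a flat disc 66 mm diameter, 14 mm thick. Origin: centre of the disc (7 mm above its underside), z its axis. May be absent
- sausage_1: brown sausage patty, a flat disc 62 mm diameter, 12 mm thick. Origin: centre of the disc (6 mm above its underside), z its axis. May be absent
- sausage_2: brown sausage patty, a flat disc 62 mm diameter, 12 mm thick. Origin: centre of the disc (6 mm above its underside), z its axis. May be absent
- plate_a: flat white plate, fixed, 160 mm diameter, its flat top 9 mm above the counter. Origin: centre of its underside, z up. One of the two plates is empty, the other is served with a square of egg bake
- plate_b: flat white plate, fixed, 160 mm diameter, its flat top 9 mm above the counter. Origin: centre of its underside, z up. One of the two plates is empty, the other is served with a square of egg bake
- slice_a: square of egg bake, 55 x 55 x 26 mm, lying on plate_a if present (just one of slice_a and slice_b is present): that plate is taken. Origin: centre of its underside
- slice_b: square of egg bake, 55 x 55 x 26 mm, lying on plate_b if present (just one of slice_a and slice_b is present): that plate is taken. Origin: centre of its underside
- tumbler: stainless steel tumbler standing mouth down, 85 mm high, 66 mm diameter at the mouth (below), 63 mm at the closed end (on top). Origin: centre of the mouth, at the bottom; z points up to the closed end
- rinser: glass rinser, fixed: round steel tray 130 mm diameter, 20 mm high, with a round black sprung pad on top at its middle. Origin: centre of its underside
- rinser_top (a point): centre of the top face of the rinser's sprung pad (84 mm diameter); 44 mm above the counter when up, 32 mm when fully down
- rinser_pad (a joint): travel of the rinser's sprung pad in m: 0 up, 0.012 fully down (takes about 10 N)
- coaster: round cork coaster, fixed, 100 mm diameter, 5 mm thick. Origin: centre of its underside; its top is 5 mm above the counter
- jam_jar: bystander: jam jar, 68 mm diameter, 100 mm high. Origin: centre of its underside
- pepper_shaker: bystander: small amber pepper shaker, 40 mm diameter, 90 mm high. Origin: centre of its underside
- whisk: bystander: wire whisk lying down, about 290 mm long. Origin: under the neck between handle and wires

How it is judged (in metres and radians):
On the way:
1. the tumbler, mouth down, holds the rinser's pad fully down for most of a second (value of joint rinser_pad above 0.0105 m and contact force between tumbler and rinser above 4 N and angle between tumbler's own z axis and vertical below 0.15 rad and horizontal distance between tumbler and rinser_top below 0.025 m), for 0.7 s.
At the end, for the whole second after the job is handed in: Base flat on the empty plate within 12 mm of its centre; every egg and sausage present flat (0.1 rad) between base and crown, and the crown dome up on top, all within 12 mm of the base's axis; tumbler mouth down on the coaster within 17 mm of its centre; all at rest (((horizontal distance between muffin_base and plate_a below 0.012 m and z of muffin_base in the frame of plate_a between 0.006 and 0.013 m) or (horizontal distance between muffin_base and plate_b below 0.012 m and z of muffin_base in the frame of plate_b between 0.006 and 0.013 m)) and angle between each of muffin_base, muffin_crown's own z axis and vertical below 0.1 rad and horizontal distance between each of egg_1, egg_2, sausage_1, sausage_2, muffin_crown and muffin_base below 0.012 m and angle between the z axis of each of egg_1, egg_2, sausage_1, sausage_2 and the z axis of board, either way round below 0.1 rad and z of each of egg_1, egg_2, sausage_1, sausage_2, muffin_crown in the frame of muffin_base above 0.02 m and z of each of egg_1, egg_2, sausage_1, sausage_2 in the frame of muffin_crown below -0.004 m and linear speed of each of egg_1, egg_2, sausage_1, sausage_2, muffin_crown, tumbler below 0.02 m/s and horizontal distance between tumbler and coaster below 0.017 m and z of tumbler in the frame of coaster between 0.002 and 0.009 m and angle between tumbler's own z axis and vertical below 0.08 rad); the robot touches nothing.
It fails at once if the served square of egg bake is shifted by more than 20 mm (distance of any of slice_a, slice_b from where it was at the start of the episode above 0.02 m).
It fails at once if a bystander (jam jar, pepper shaker, whisk) is shifted by more than 30 mm (distance of any of jam_jar, pepper_shaker, whisk from where it was at the start of the episode above 0.03 m).
Of egg_1, egg_2, sausage_1, sausage_2 only 2 to 4 are there at a start; the rules pass over those that are not, and their reading is None.
Of slice_a, slice_b only 1 to 1 are there at a start; the rules pass over those that are not, and their reading is None.
At some moment in a run one of muffin_crown, egg_1, egg_2, sausage_1, sausage_2 may be knocked a few centimetres aside while the robot is not near it.
It also fails if it takes over 210 s, if anything falls off the work surface, if the arm or the gripper's body presses on something with over 40 N, if the wrist force passes 120 N, or if a joint passes its speed limit or range.

## Working session

There is one attempt and no reset: what is moved stays moved. The work goes in short steps, Python scripts to look and compute and a tool call to move; the robot and the scene stay as the last step left them, time stands still between calls to the robot, and variables do not carry over. Pictures are saved under pics/ and viewed, at most 14 in all, crops included, and the job is handed in when it is done.

Besides the shell and the picture viewer there is one more tool, called as name(argument=value, ...), one argument or row to a line, values as JSON. apply_moves: Moves the arm, as the interface text tells. Its arguments: {"type":"object","properties":{"targets":{"type":"array"},"force":{"type":"number"}},"required":["targets"]}

```bash
mkdir -p pics
cat > h.py <<'E'
import numpy as np, cv2
from bench import sensors, optics, r
def snap(n,f=None):
    c=optics.get_calibration(n); im=np.array(optics.snapshot(n))
    if f: cv2.imwrite('pics/'+f,im[:,:,::-1])
    return im,np.array(c['camera_matrix']),np.array(c['pose'])
def ray(K,P,uv,z):
    d=P[:3,:3]@np.linalg.inv(K)@np.array([uv[0],uv[1],1.]); o=P[:3,3]
    return o+d*(z-o[2])/d[2]
def proj(K,P,p):
    q=P[:3,:3].T@(np.array(p,float)-P[:3,3]); q=K@q; return q[:2]/q[2]
E
python3 - <<'E'
from h import *
for n in('top','scene'):
    im,K,P=snap(n,n+'0.png'); print(n,K.round(1).tolist(),P.round(3).tolist())
s=sensors.sense(); print(s)
E
```

```text
top [[414.6, 0.0, 287.6], [0.0, 414.6, 213.6], [0.0, 0.0, 1.0]] [[-0.013, -0.995, 0.099, 532.92], [-1.0, 0.013, -0.003, 17.004], [0.002, -0.099, -0.995, 1065.8], [0.0, 0.0, 0.0, 1.0]]
scene [[488.7, 0.0, 280.5], [0.0, 488.7, 203.8], [0.0, 0.0, 1.0]] [[0.231, 0.605, -0.762, 1639.389], [0.973, -0.158, 0.169, -200.332], [-0.018, -0.78, -0.625, 890.41], [0.0, 0.0, 0.0, 1.0]]
{'time': 0.1, 'joint_pos': array([-7.41645070e+01,  7.51330667e+00,  8.53246970e+01,  8.56095839e-05,
        8.72631193e+01, -4.89351800e+00]), 'qd': array([ 0.01780838, -0.10691617, -0.1397629 , -0.00562044, -0.00204753,
        0.00141667]), 'joint_efforts': array([ 1.83583914e-03, -5.70950282e+01, -5.01942015e+01, -1.17331078e-04,
        8.23459384e-03,  5.34735818e-05]), 'tool_pos': array([ 212.24361052, -560.65059764,  230.30713645]), 'tcp_rot': array([-1.79899253e+02, -8.71140364e-03,  2.07289992e+01]), 'ft_force': array([-0.80473791,  0.49449649, -0.1009574 ]), 'wrist_torque': array([0.01173107, 0.01791517, 0.04054577]), 'grip_force': 0.0, 'finger_gap': 85.48186856772891}
```

View pics/top0.png

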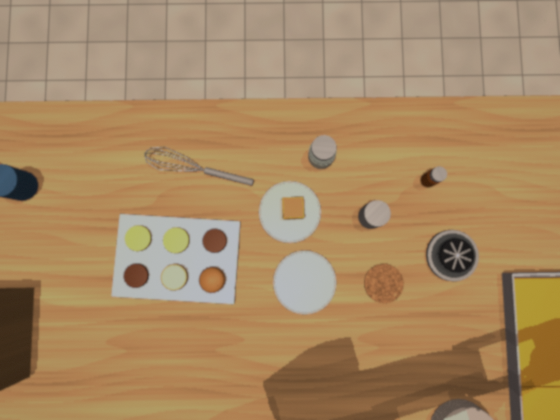

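View pics/scene0.png

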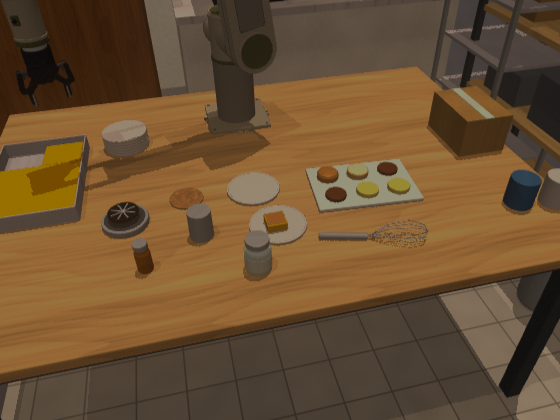

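The top view shows the six layers on the board: eggs at (138,238) and (176,240), sausages at (215,240) and (136,275), base at (174,277), crown at (212,279). The empty plate is at (304,282), the served plate at (290,211), the tumbler at (374,214), the coaster at (383,283) and the rinser at (455,255). The scene view agrees.

```bash
cat >> h.py <<'E'
SEED={'eggA':((138,238),19),'eggB':((176,240),19),'sauA':((215,240),18),'sauB':((136,275),18),'base':((174,277),21),'crown':((212,279),24)}
def disc(im,K,P,uv,z,win=26,tol=45):
    """contour near uv whose colour is like that at uv -> centre on plane z, equivalent diameter (mm)"""
    lab=cv2.cvtColor(cv2.GaussianBlur(im,(3,3),0),cv2.COLOR_RGB2LAB).astype(float)
    u,v=uv; c=np.median(lab[v-4:v+5,u-4:u+5].reshape(-1,3),0)
    m=(np.linalg.norm((lab-c)*[.5,1.5,1.5],axis=2)<tol).astype(np.uint8)
    w=np.zeros_like(m); cv2.circle(w,uv,win,1,-1); m&=w
    cs,_=cv2.findContours(m,cv2.RETR_EXTERNAL,cv2.CHAIN_APPROX_NONE)
    k=max(cs,key=cv2.contourArea); (x,y),a=cv2.minEnclosingCircle(k)
    M=cv2.moments(k); g=(M['m10']/M['m00'],M['m01']/M['m00'])
    p=ray(K,P,g,z); s=(P[2,3]-z)/K[0,0]
    return p,2*np.sqrt(cv2.contourArea(k)/np.pi)*s,2*a*s,g
E
python3 - <<'E'
from h import *
im,K,P=snap('top')
def show(n,uv,z,**k):
    p,d,e,g=disc(im,K,P,uv,z,**k); print(n,p.round(1),'eqd %.0f encl %.0f'%(d,e),np.round(g,1))
for n,(uv,z) in SEED.items():
    for t in (25,40): show(n,uv,z,tol=t)
for n,uv,z,w in(('plate',(304,282),9,40),('served',(280,225),9,40),('coaster',(383,283),5,28),('tumtop',(377,213),85,24),('jam',(324,146),100,20),('bread',(293,208),30,20)):
    for t in(20,35): show(n,uv,z,win=w,tol=t)
# rinser: dark pad and bright tray by Hough
g=cv2.cvtColor(im,cv2.COLOR_RGB2GRAY)
for nm,(a,b,c,d),r0,r1,z in(('rin',(410,215,500,300),20,28,20),('rinpad',(410,215,500,300),13,19,44),('plate',(260,240,350,325),28,36,9),('tum',(345,185,405,240),11,16,85),('coast',(350,250,420,315),16,23,5)):
    sub=cv2.resize(g[b:d,a:c],None,fx=4,fy=4,interpolation=cv2.INTER_CUBIC)
    h=cv2.HoughCircles(sub,cv2.HOUGH_GRADIENT,1.5,400,param1=120,param2=15,minRadius=r0*4,maxRadius=r1*4)
    if h is None: print(nm,None);continue
    x,y,q=h[0,0]; uv=(a+x/4-.375,b+y/4-.375); print(nm,ray(K,P,uv,z).round(1),'d %.0f'%(q/2*(P[2,3]-z)/K[0,0]),np.round(uv,1))
x0,y0=90,130;s=cv2.resize(im[130:310,330:500],None,fx=4,fy=4)[:600,:,::-1];b=cv2.resize(im[205:310,100:250],None,fx=4,fy=4)[:,:,::-1]
cv2.imwrite('pics/cr.png',cv2.resize(im[160:310,345:490],None,fx=4,fy=4)[:,:,::-1])
E
```

```text
eggA [580.2 393.7  19. ] eqd 61 encl 65 [137.2 237.8]
eggA [580.2 393.7  19. ] eqd 65 encl 68 [137.2 237.8]
eggB [573.8 297.6  19. ] eqd 61 encl 64 [175.3 239.9]
eggB [573.9 297.4  19. ] eqd 65 encl 69 [175.4 239.8]
sauA [571.6 199.4  18. ] eqd 56 encl 59 [214.3 240.2]
sauA [571.4 199.6  18. ] eqd 60 encl 63 [214.3 240.3]
sauB [487.  395.5  18. ] eqd 57 encl 60 [135.7 275.1]
sauB [486.7 395.2  18. ] eqd 61 encl 65 [135.9 275.2]
base [483.4 300.4  21. ] eqd 125 encl 131 [173.4 276.1]
base [481.4 299.   21. ] eqd 128 encl 131 [174.  276.9]
crown [473.7 205.6  24. ] eqd 58 encl 60 [211.2 279.6]
crown [474.1 204.9  24. ] eqd 63 encl 67 [211.5 279.4]
plate [463.9 -26.    9. ] eqd 156 encl 159 [304.2 282. ]
plate [464.  -26.1   9. ] eqd 161 encl 164 [304.3 282. ]
served [637.3  12.7   9. ] eqd 144 encl 155 [288.  213.7]
served [636.2  13.6   9. ] eqd 148 encl 160 [287.6 214.2]
coaster [ 453.5 -227.9    5. ] eqd 122 encl 143 [384. 285.]
coaster [ 458.5 -225.4    5. ] eqd 141 encl 143 [383. 283.]
tumtop [ 629.4 -199.3   85. ] eqd 60 encl 63 [377.2 212.8]
tumtop [ 629.6 -199.5   85. ] eqd 66 encl 72 [377.3 212.7]
jam [786.6 -73.3 100. ] eqd 57 encl 64 [323.4 147.1]
jam [779.4 -71.  100. ] eqd 72 encl 78 [322.5 150.1]
bread [6.509e+02 6.000e-01 3.000e+01] eqd 57 encl 68 [292.8 207.5]
bread [6.511e+02 5.000e-01 3.000e+01] eqd 61 encl 73 [292.8 207.4]
rin [ 530.7 -475.    20. ] d 127 [482.6 253.1]
rinpad [ 522.7 -449.4   44. ] d 93 [476.9 256.4]
plate None
tum [ 629. -198.   85.] d 61 [376.7 212.9]
coast None
```

View pics/cr.png

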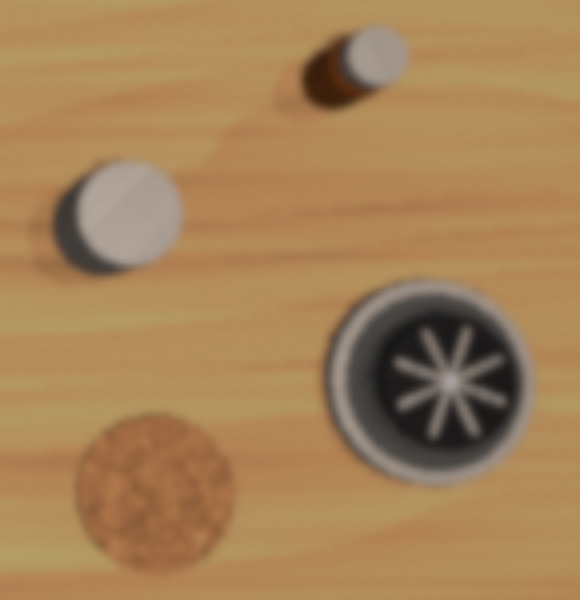

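The crop shows (full-frame pixels) the tumbler top at (377.3,212.9), coaster centre at (383.6,282.6), rinser tray centre at (451.9,255.1) and pad star at (457.4,255.1). Only the base still needs a better mask.

Run:
```python
from h import *
im,K,P=snap('top')
for uv,z in(((377,212.6),85),((383.4,282.4),5),((451.6,254.9),20),((457.1,254.9),44),((436,174),90)): print(uv,ray(K,P,uv,z).round(1))
for t in(6,9,12,15,18):
    p,d,e,g=disc(im,K,P,(174,277),21,win=24,tol=t); print(t,p.round(1),d.round(),e.round())
im,K,P=snap('wrist'); s=sensors.sense()
print(K.round(1).tolist(),P.round(3).tolist(),s['tool_pos'],s['tcp_rot'])
```

```text
(377, 212.6) [ 629.8 -198.8   85. ]
(383.4, 282.4) [ 460.  -226.5    5. ]
(451.6, 254.9) [ 527.1 -396.9   20. ]
(457.1, 254.9) [ 527.  -400.9   44. ]
(436, 174) [ 720.2 -341.8   90. ]
6 [481.5 301.2  21. ] 52.0 55.0
9 [480.8 303.8  21. ] 58.0 63.0
12 [480.8 304.1  21. ] 62.0 67.0
15 [480.9 304.1  21. ] 64.0 70.0
18 [480.7 303.7  21. ] 67.0 74.0
[[331.5, 0.0, 281.6], [0.0, 331.5, 210.7], [0.0, 0.0, 1.0]] [[0.355, -0.894, -0.273, 281.823], [-0.935, -0.34, -0.103, -535.654], [-0.001, 0.292, -0.957, 372.475], [0.0, 0.0, 0.0, 1.0]] [ 212.32639748 -560.89500993  230.75231433] [-1.79946644e+02 -3.46702948e-03  2.07313397e+01]
```

apply_moves(
  targets=[
    [0,0,0,0,0,-0.141,0],
    [0,0,0,0,0,-0.141,0],
    [0,0,0,0,0,-0.141,0],
    [0,0,0,0,0,0,0],
  ],
  force=60,
)

```text
time: 0.75
tool_pos: [212.4, -561.1, 231.1]
tcp_rot: [-180.0, -0.0, 44.9]
ft_force: [-0.4, 0.9, 0.2]
finger_gap: 84.9
grip_force: 0.0
```

```bash
cat >> h.py <<'E'
from scipy.spatial.transform import Rotation as R
def plan(*wp,step=60):
    s=sensors.sense(); p=np.array(s['tool_pos']); Rm=R.from_euler('xyz',s['tcp_rot'],degrees=True)
    print('t %.1f'%s['time'],'tcp',p.round(1),s['tcp_rot'].round(2),'gap %.1f'%s['finger_gap'],'f',s['ft_force'].round(1),'J6 %.0f'%s['joint_pos'][5])
    for w in wp:
        w=np.array(w,float); d=Rm.inv().apply(w-p); n=max(1,int(np.ceil(np.abs(d).max()/step)),int(np.ceil(np.linalg.norm(d)/62)))
        print(w.round(1),'->',d.round(1),'| %d x'%n,(d/n).round(1)); p=w
E
python3 - <<'E'
from h import *
plan((630,-199,200),(630,-199,35))
E
```

```text
t 0.8 tcp [ 212.4 -561.1  231.1] [-1.7999e+02 -1.0000e-02  4.4920e+01] gap 84.9 f [-0.4  0.9  0.2] J6 -29
[ 630. -199.  200.] -> [551.4  38.5  31.2] | 10 x [55.1  3.9  3.1]
[ 630. -199.   35.] -> [ -0.   0. 165.] | 3 x [-0.  0. 55.]
```

apply_moves(
  targets=[
    [50,3.5,2.8,0,0,0,0],
    [50,3.5,2.8,0,0,0,0],
    [50,3.5,2.8,0,0,0,0],
    [50,3.5,2.8,0,0,0,0],
    [50,3.5,2.8,0,0,0,0],
    [50,3.5,2.8,0,0,0,0],
    [50,3.5,2.8,0,0,0,0],
    [50,3.5,2.8,0,0,0,0],
    [50,3.5,2.8,0,0,0,0],
    [50,3.5,3,0,0,0,0],
    [51.4,3.5,3,0,0,0,0],
    [0,0,0,0,0,0,0],
    [0,0,0,0,0,0,0],
  ],
)

```text
time: 2.38
tool_pos: [629.5, -198.8, 199.8]
tcp_rot: [-180.0, 0.0, 44.9]
ft_force: [0.4, 0.3, -0.3]
finger_gap: 85.2
grip_force: 0.0
```

Run:
```python
from h import *
plan((630,-199,100),(630,-199,35))
im,K,P=snap('wrist','w1.png'); print(proj(K,P,(630,-199,85)))
```

```text
t 2.4 tcp [ 629.5 -198.8  199.8] [-1.7997e+02  4.0000e-02  4.4880e+01] gap 85.2 f [ 0.4  0.3 -0.3] J6 23
[ 630. -199.  100.] -> [ 0.3  0.6 99.8] | 2 x [ 0.1  0.3 49.9]
[ 630. -199.   35.] -> [ 0.  0. 65.] | 2 x [ 0.   0.  32.5]
[281.42624466 204.85344325]
```

View pics/w1.png

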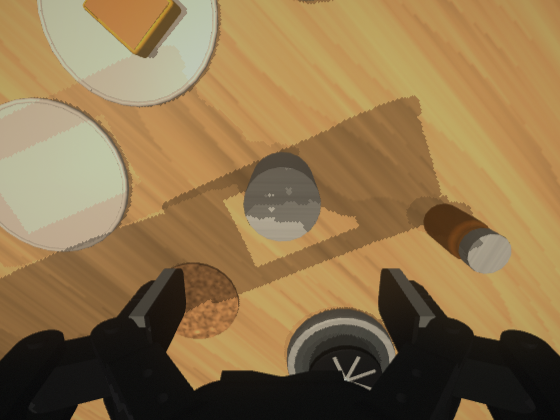

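The wrist view has the tumbler's top at about (282,206), matching the predicted (281,205). I'll grasp it.

apply_moves(
  targets=[
    [0.3,0.6,50,0,0,0,0],
    [0,0,50,0,0,0,0],
    [0,0,40,0,0,0,0],
    [0,0,25,0,0,0,0],
    [0,0,0,0,0,0,0],
    [0,0,0,0,0,0,1],
    [0,0,0,0,0,0,1],
    [0,0,0,0,0,0,1],
    [0,0,0,0,0,0,1],
    [0,0,0,0,0,0,1],
  ],
  force=50,
)

```text
time: 3.68
tool_pos: [632.0, -199.9, 37.9]
tcp_rot: [179.8, -0.1, 45.0]
ft_force: [-0.7, -1.0, 6.9]
finger_gap: 61.5
grip_force: 55.6
```

Run:
```python
from h import *
plan((630,-199,130),(527,-399,130),(527,-399,90))
```

```text
t 3.7 tcp [ 632.  -199.9   37.9] [ 1.7978e+02 -7.0000e-02  4.4960e+01] gap 61.5 f [-0.7 -1.   6.9] J6 23
[ 630. -199.  130.] -> [ -0.6  -1.7 -92.1] | 2 x [ -0.3  -0.8 -46.1]
[ 527. -399.  130.] -> [-214.2   68.8   -0. ] | 4 x [-53.5  17.2  -0. ]
[ 527. -399.   90.] -> [-0.1 -0.2 40. ] | 1 x [-0.1 -0.2 40. ]
```

apply_moves(
  targets=[
    [0,0,-45,0,0,0,1],
    [0,0,-47,0,0,0,1],
    [-40,12,0,0,0,0,1],
    [-45,14,0,0,0,0,1],
    [-45,15,0,0,0,0,1],
    [-45,14,0,0,0,0,1],
    [-38.5,12,0,0,0,0,1],
    [0,0,20,0,0,0,1],
    [0,0,20,0,0,0,1],
    [0,0,0,0,0,0,1],
    [0,0,0,0,0,0,1],
  ],
)

```text
time: 5.05
tool_pos: [527.2, -396.2, 87.0]
tcp_rot: [-180.0, -0.0, 45.0]
ft_force: [0.1, 0.2, -2.1]
finger_gap: 61.5
grip_force: 55.4
```

Run:
```python
from h import *
plan((527,-399,85),(527,-399,66))
```

```text
t 5.0 tcp [ 527.2 -396.2   87. ] [-1.7997e+02 -1.0000e-02  4.5050e+01] gap 61.5 f [ 0.1  0.2 -2.1] J6 4
[ 527. -399.   85.] -> [-2.1  1.8  2. ] | 1 x [-2.1  1.8  2. ]
[ 527. -399.   66.] -> [-0.  0. 19.] | 1 x [-0.  0. 19.]
```

apply_moves(
  targets=[
    [-2,1.8,5,0,0,0,1],
    [0,0,5,0,0,0,1],
    [0,0,5,0,0,0,1],
    [0,0,4,0,0,0,1],
    [0,0,2,0,0,0,1],
    [0,0,0,0,0,0,1],
    [0,0,0,0,0,0,1],
  ],
)

```text
time: 5.92
tool_pos: [527.7, -400.6, 69.3]
tcp_rot: [179.8, -0.0, 45.0]
ft_force: [-3.8, 4.4, 16.8]
finger_gap: 61.7
grip_force: 57.7
```

apply_moves(
  targets=[
    [0,0,2,0,0,0,1],
    [0,0,1,0,0,0,1],
    [0,0,0,0,0,0,1],
    [0,0,0,0,0,0,1],
    [0,0,0,0,0,0,1],
    [0,0,0,0,0,0,1],
    [0,0,0,0,0,0,1],
    [0,0,0,0,0,0,1],
    [0,0,0,0,0,0,1],
    [0,0,0,0,0,0,1],
    [0,0,0,0,0,0,1],
    [0,0,0,0,0,0,1],
    [0,0,0,0,0,0,1],
  ],
)

```text
time: 7.55
tool_pos: [527.8, -400.7, 69.1]
tcp_rot: [179.8, -0.0, 45.0]
ft_force: [-12.1, 10.1, 36.1]
finger_gap: 61.2
grip_force: 59.7
```

Run:
```python
from h import *
im,K,P=snap('scene'); cv2.imwrite('pics/s1.png',cv2.resize(im[120:290,60:280],None,fx=3,fy=3)[:,:,::-1])
plan((527,-399,130),(460,-226.5,130),(460,-226.5,50),(460,-226.5,43))
```

```text
t 7.6 tcp [ 527.8 -400.7   69.1] [ 1.798e+02 -2.000e-02  4.498e+01] gap 61.6 f [-11.6  10.3  35. ] J6 3
[ 527. -399.  130.] -> [  0.7  -1.6 -60.9] | 2 x [  0.3  -0.8 -30.5]
[ 460.  -226.5  130. ] -> [  74.5 -169.4   -0.6] | 3 x [ 24.8 -56.5  -0.2]
[ 460.  -226.5   50. ] -> [-0.  -0.3 80. ] | 2 x [-0.  -0.1 40. ]
[ 460.  -226.5   43. ] -> [-0. -0.  7.] | 1 x [-0. -0.  7.]
```

View pics/s1.png

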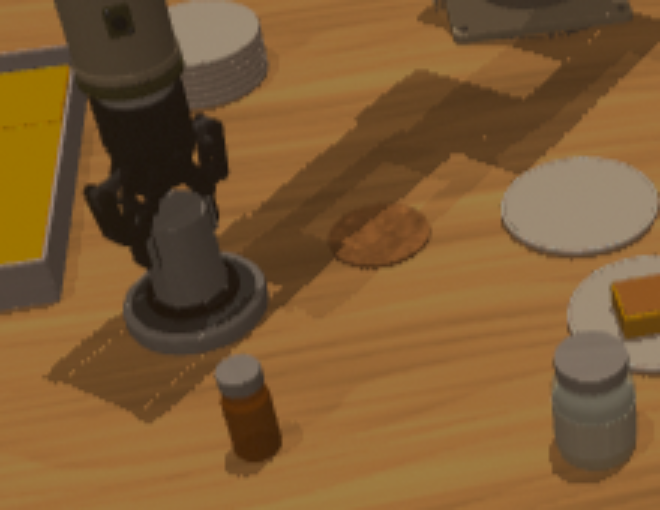

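The tumbler sits upright on the pad (crop ~(185,280)). TCP stopped at 69 while the force grew to 36 N, so the pad bottomed. Next is the coaster.

apply_moves(
  targets=[
    [0,0,-25,0,0,0,1],
    [0.7,-1.6,-40,0,0,0,1],
    [18,-42,0,0,0,0,1],
    [19,-43,0,0,0,0,1],
    [19,-43,0,0,0,0,1],
    [18.5,-41.4,0,0,0,0,1],
    [0,0,0,0,0,0,1],
    [0,0,35,0,0,0,1],
    [0,0,35,0,0,0,1],
    [0,0,0,0,0,0,1],
    [0,0,0,0,0,0,1],
  ],
)

```text
time: 8.98
tool_pos: [459.5, -226.5, 59.2]
tcp_rot: [179.9, -0.0, 44.9]
ft_force: [0.2, 0.4, -1.3]
finger_gap: 61.6
grip_force: 55.5
```

Run:
```python
from h import *
plan((460,-226.5,42.5))
```

```text
t 9.0 tcp [ 459.5 -226.5   59.2] [ 1.7994e+02 -1.0000e-02  4.4950e+01] gap 61.6 f [ 0.2  0.4 -1.3] J6 13
[ 460.  -226.5   42.5] -> [ 0.3  0.3 16.7] | 1 x [ 0.3  0.3 16.7]
```

apply_moves(
  targets=[
    [0.3,0.3,8,0,0,0,1],
    [0,0,5,0,0,0,1],
    [0,0,4,0,0,0,1],
    [0,0,0,0,0,0,1],
    [0,0,0,0,0,0,0],
    [0,0,0,0,0,0,0],
    [0,0,0,0,0,0,0],
    [0,0,-30,0,0,0,0],
    [0,0,-50,0,0,0,0],
    [0,0,-60,0,0,0,0],
    [0,0,-30,0,0,0,0],
    [0,0,0,0,0,0,0],
  ],
)

```text
time: 10.48
tool_pos: [461.0, -226.9, 214.7]
tcp_rot: [179.6, -0.1, 45.0]
ft_force: [0.9, 0.6, -0.3]
finger_gap: 85.3
grip_force: 0.0
```

Run:
```python
from h import *
im,K,P=snap('wrist')
cv2.imwrite('pics/w2.png',im[:,:,::-1]); print(proj(K,P,(460,-226.5,90)),proj(K,P,(460,-226.5,5)))
im,K,P=snap('top')
for n,(uv,z) in SEED.items():
    p,d,e,g=disc(im,K,P,uv,z,win=24 if n=='base' else 26,tol=15 if n=='base' else 40); print(n,p.round(1),d.round())
plan((481,304,210))
```

```text
[278.63505943 202.68797726] [278.82138466 181.65022457]
eggA [580.4 393.7  19. ] 65.0
eggB [573.9 297.3  19. ] 65.0
sauA [571.4 199.7  18. ] 59.0
sauB [486.8 395.4  18. ] 60.0
base [480.7 304.1  21. ] 63.0
crown [473.9 204.9  24. ] 62.0
t 10.6 tcp [ 459.2 -225.7  210.5] [-179.98    0.     44.97] gap 85.5 f [-0.6  0.2 -0.2] J6 13
[481. 304. 210.] -> [ 389.8 -359.3    0.6] | 9 x [ 43.3 -39.9   0.1]
```

View pics/w2.png

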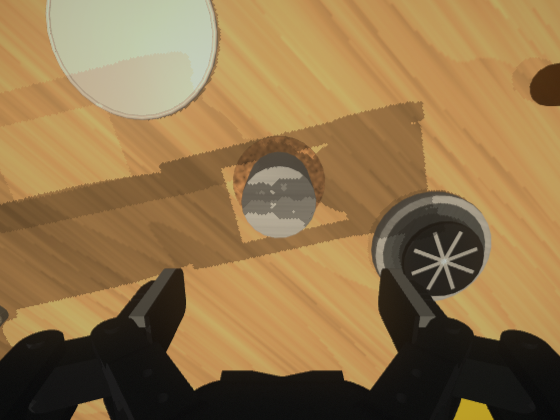

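The tumbler stands centred on the coaster, seen at ~(279,201) against a predicted (279,203). Next is the base.

apply_moves(
  targets=[
    [30,-27.5,0,0,0,0,0],
    [40,-37,0,0,0,0,0],
    [40,-37,0,0,0,0,0],
    [40,-37,0,0,0,0,0],
    [40,-37,0,0,0,0,0],
    [40,-37,0,0,0,0,0],
    [40,-37,0,0,0,0,0],
    [40,-37,0,0,0,0,0],
    [40,-37,0,0,0,0,0],
    [39.8,-35.8,0,0,0,0,0],
    [0,0,0,0,0,0,0],
    [0,0,0,0,0,0,0],
  ],
)

```text
time: 12.08
tool_pos: [480.2, 303.3, 209.0]
tcp_rot: [-180.0, 0.2, 45.0]
ft_force: [0.1, -0.3, 0.2]
finger_gap: 85.4
grip_force: 0.0
```

Run:
```python
from h import *
plan((481,304,40),(481,304,12))
im,K,P=snap('wrist','w3.png'); print(proj(K,P,(481,304,30)))
for n,c in dict(eggA=(580,394,26),eggB=(574,297.5,26),sauA=(571.5,199.5,24),sauB=(487,395.3,24),base=(481,304,30),crown=(474,205,38)).items(): print(n,proj(K,P,c).round(1))
```

```text
t 12.1 tcp [480.2 303.3 209. ] [-179.96    0.21   45.01] gap 85.4 f [ 0.1 -0.3  0.2] J6 72
[481. 304.  40.] -> [  1.7   0.2 169. ] | 3 x [ 0.6  0.1 56.3]
[481. 304.  12.] -> [ 0.1  0.  28. ] | 1 x [ 0.1  0.  28. ]
[281.0420279  185.62087116]
eggA [288.4  36.3]
eggB [355.5 121.5]
sauA [416.9 194. ]
sauB [217.3 112.9]
base [281.  185.6]
crown [344.  258.4]
```

View pics/w3.png

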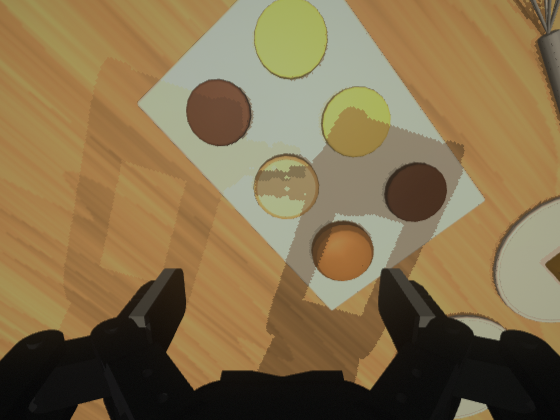

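The wrist view shows the layers where predicted, except the base, whose outline centre is at (286,186) against (281,186).

Run:
```python
from h import *
im,K,P=snap('wrist')
for n,uv,z in(('base',(286,186),28),('eggA',(291,37),24),('eggB',(356,121.5),24),('sauA',(416,192),22),('sauB',(219,112),22),('crown',(343,251.5),30)):
    print(n,ray(K,P,uv,z).round(1))
b=ray(K,P,(286,186),28); plan((b[0],b[1],40),(b[0],b[1],15))
```

```text
base [484.3 299.4  28. ]
eggA [582.3 391.8  24. ]
eggB [575.2 296.2  24. ]
sauA [572.9 200.2  22. ]
sauB [489.  394.6  22. ]
crown [477.4 207.2  30. ]
t 12.2 tcp [480.9 302.6 210. ] [-1.7998e+02  1.0000e-01  4.4900e+01] gap 85.6 f [ 0.1 -0.5 -0.7] J6 72
[484.3 299.4  40. ] -> [  0.5   4.7 170. ] | 3 x [ 0.2  1.6 56.7]
[484.3 299.4  15. ] -> [ 0.  0. 25.] | 1 x [ 0.  0. 25.]
```

apply_moves(
  targets=[
    [0,2,50,0,0,0,0],
    [0,1.5,55,0,0,0,0],
    [0,0,55,0,0,0,0],
    [0,0,25,0,0,0,0],
    [0,0,17,0,0,0,0],
    [0,0,0,0,0,0,0],
    [0,0,0,0,0,0,1],
    [0,0,0,0,0,0,1],
    [0,0,0,0,0,0,1],
    [0,0,0,0,0,0,1],
  ],
  force=40,
)

```text
time: 13.42
tool_pos: [485.4, 302.2, 11.4]
tcp_rot: [179.9, -0.2, 45.0]
ft_force: [-0.0, -0.1, 6.4]
finger_gap: 64.5
grip_force: 44.5
```

Run:
```python
from h import *
plan((482,301,110),(464,-26,110),(464,-26,25))
```

```text
t 13.4 tcp [485.4 302.2  11.4] [179.92  -0.2   44.97] gap 64.5 f [-0.  -0.1  6.4] J6 72
[482. 301. 110.] -> [ -2.9  -1.4 -98.6] | 2 x [ -1.4  -0.7 -49.3]
[464. -26. 110.] -> [-243.8  218.6   -0.6] | 6 x [-40.6  36.4  -0.1]
[464. -26.  25.] -> [-0.3 -0.1 85. ] | 2 x [-0.2 -0.1 42.5]
```

apply_moves(
  targets=[
    [0,0,-30,0,0,0,1],
    [0,0,-50,0,0,0,1],
    [-2,-1,-20,0,0,0,1],
    [-25,22,0,0,0,0,1],
    [-38,34,0,0,0,0,1],
    [-40,36,0,0,0,0,1],
    [-40,36,0,0,0,0,1],
    [-40,36,0,0,0,0,1],
    [-38,34,0,0,0,0,1],
    [-20,19,0,0,0,0,1],
    [0,0,30,0,0,0,1],
    [0,0,20,0,0,0,1],
    [0,0,0,0,0,0,1],
    [0,0,0,0,0,0,1],
  ],
)

```text
time: 15.18
tool_pos: [464.8, -23.1, 59.9]
tcp_rot: [180.0, -0.0, 45.0]
ft_force: [0.2, 0.2, 0.3]
finger_gap: 64.0
grip_force: 44.3
```

Run:
```python
from h import *
plan((465.7,-24.3,20),(465.7,-24.3,8))
```

```text
t 15.2 tcp [464.8 -23.1  59.9] [ 1.7996e+02 -3.0000e-02  4.4980e+01] gap 64.0 f [0.2 0.2 0.3] J6 36
[465.7 -24.3  20. ] -> [-0.3  1.4 39.9] | 1 x [-0.3  1.4 39.9]
[465.7 -24.3   8. ] -> [-0. -0. 12.] | 1 x [-0. -0. 12.]
```

apply_moves(
  targets=[
    [-0.3,1.4,25,0,0,0,1],
    [0,0,14,0,0,0,1],
    [0,0,8,0,0,0,1],
    [0,0,4.5,0,0,0,1],
    [0,0,0,0,0,0,1],
    [0,0,0,0,0,0,0],
    [0,0,0,0,0,0,0],
    [0,0,0,0,0,0,0],
    [0,0,-50,0,0,0,0],
    [0,0,-60,0,0,0,0],
    [0,0,-60,0,0,0,0],
    [0,0,-30,0,0,0,0],
    [0,0,0,0,0,0,0],
  ],
)

```text
time: 16.8
tool_pos: [467.1, -24.6, 211.1]
tcp_rot: [179.7, -0.2, 45.0]
ft_force: [0.0, -0.5, 0.7]
finger_gap: 85.0
grip_force: 0.0
```

Run:
```python
from h import *
plan((572.5,200,60),(572.5,200,8),(474,205,60))
im,K,P=snap('wrist','w4.png'); print('plate pred',proj(K,P,(464,-26,9)),'base pred',proj(K,P,(464,-26,27)))
```

```text
t 16.8 tcp [467.1 -24.6 211.1] [179.7   -0.21  44.96] gap 85.0 f [ 0.  -0.5  0.7] J6 36
[572.5 200.   60. ] -> [232.7 -85.3 151.5] | 5 x [ 46.5 -17.1  30.3]
[572.5 200.    8. ] -> [-0.2 -0.3 52. ] | 1 x [-0.2 -0.3 52. ]
[474. 205.  60.] -> [-66.  -72.9 -52.6] | 2 x [-33.  -36.4 -26.3]
plate pred [278.74489514 186.04157009] base pred [278.68990366 189.91335421]
```

View pics/w4.png

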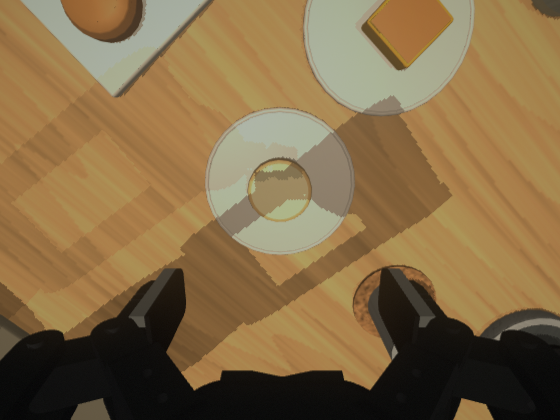

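The base is at (280,189) on the plate whose outline centre is (280,181), so it sits roughly 3–5 mm back along tool x, within tolerance. Next is sausage A, then I'll measure the base from the top camera with the arm clear.

apply_moves(
  targets=[
    [30,-11,0,0,0,0,0],
    [45,-16,0,0,0,0,0],
    [45,-17,20,0,0,0,0],
    [45,-17,40,0,0,0,0],
    [40,-14,40,0,0,0,0],
    [27.7,-10.3,20,0,0,0,0],
    [0,0,0,0,0,0,0],
    [0,0,0,0,0,0,0],
  ],
)

```text
time: 17.85
tool_pos: [568.6, 199.8, 86.4]
tcp_rot: [-179.9, 0.1, 45.0]
ft_force: [0.6, 0.0, -0.1]
finger_gap: 85.0
grip_force: 0.0
```

```bash
cat >> h.py <<'E'
def top(stack=None,zs=None):
    im,K,P=snap('top')
    for n,(uv,z) in SEED.items():
        if n=='base': continue
        try: p,d,e,g=disc(im,K,P,uv,z,tol=40); print(n,p[:2].round(1),d.round())
        except Exception as ex: print(n,'?')
    return im,K,P
E
python3 - <<'E'
from h import *
im,K,P=top()
uv=proj(K,P,(464,-26,20)); print(uv)
for t in(9,12,15,18):
    p,d,e,g=disc(im,K,P,tuple(int(v) for v in uv.round()),18,win=22,tol=t); print('base',t,p.round(1),d.round(),e.round())
cv2.imwrite('pics/t2.png',cv2.resize(im[240:325,262:347],None,fx=6,fy=6,interpolation=cv2.INTER_CUBIC)[:,:,::-1])
plan((572.5,200,50),(572.5,200,5))
E
```

```text
eggA [582.4 382.1] 117.0
eggB [575.  296.4] 127.0
sauA [581.8 201.5] 91.0
sauB [482.9 392.8] 98.0
crown [476.7 193.9] 74.0
[304.41176503 282.23968755]
base 9 [461.7 -28.   18. ] 54.0 56.0
base 12 [457.2 -28.2  18. ] 64.0 77.0
base 15 [465.3 -36.5  18. ] 91.0 111.0
base 18 [465.  -27.7  18. ] 106.0 111.0
t 17.9 tcp [569.2 199.7  87.4] [-1.800e+02  4.000e-02  4.494e+01] gap 85.6 f [-0.3 -0.3  0.2] J6 60
[572.5 200.   50. ] -> [ 2.6  2.1 37.4] | 1 x [ 2.6  2.1 37.4]
[572.5 200.    5. ] -> [ 0.  0. 45.] | 1 x [ 0.  0. 45.]
```

View pics/t2.png

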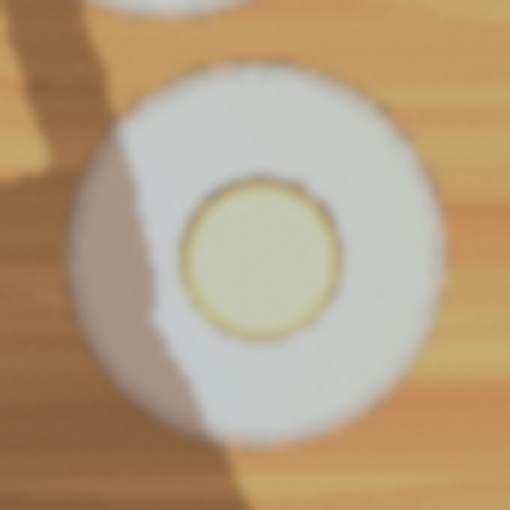

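Base at about (461.6,-28), 3 mm from the plate centre (crop centres (261,258) and (257,252)). I'll stack on (462.5,-27).

apply_moves(
  targets=[
    [2.6,2.1,40,0,0,0,0],
    [0,0,30,0,0,0,0],
    [0,0,12,0,0,0,0],
    [0,0,0,0,0,0,0],
    [0,0,0,0,0,0,1],
    [0,0,0,0,0,0,1],
    [0,0,0,0,0,0,1],
    [0,0,0,0,0,0,1],
  ],
)

```text
time: 18.9
tool_pos: [574.5, 201.1, 8.1]
tcp_rot: [179.9, -0.2, 45.0]
ft_force: [-2.1, -1.1, 5.7]
finger_gap: 60.5
grip_force: 43.0
```

Run:
```python
from h import *
plan((572.5,200,115),(462.5,-27,115),(462.5,-27,70))
```

```text
t 18.9 tcp [574.5 201.1   8.1] [ 1.7989e+02 -1.7000e-01  4.4970e+01] gap 60.5 f [-2.1 -1.1  5.7] J6 60
[572.5 200.  115. ] -> [  -1.9   -0.4 -106.9] | 2 x [ -0.9  -0.2 -53.4]
[462.5 -27.  115. ] -> [-238.2   82.9   -0.5] | 5 x [-47.6  16.6  -0.1]
[462.5 -27.   70. ] -> [-0.1 -0.1 45. ] | 1 x [-0.1 -0.1 45. ]
```

apply_moves(
  targets=[
    [0,0,-40,0,0,0,1],
    [0,0,-50,0,0,0,1],
    [-1,0,-20,0,0,0,1],
    [-28,10,0,0,0,0,1],
    [-48,17,0,0,0,0,1],
    [-50,17,0,0,0,0,1],
    [-50,17,0,0,0,0,1],
    [-40,14,0,0,0,0,1],
    [-20,7.5,20,0,0,0,1],
    [0,0,30,0,0,0,1],
    [0,0,0,0,0,0,1],
    [0,0,0,0,0,0,1],
  ],
)

```text
time: 20.4
tool_pos: [463.9, -24.9, 66.5]
tcp_rot: [180.0, -0.0, 45.0]
ft_force: [-0.1, 0.1, -0.2]
finger_gap: 60.0
grip_force: 43.6
```

Run:
```python
from h import *
plan((464,-25.5,40),(464,-25.5,22.5))
```

```text
t 20.4 tcp [463.9 -24.9  66.5] [ 1.7997e+02 -2.0000e-02  4.4990e+01] gap 60.0 f [-0.1  0.1 -0.2] J6 36
[464.  -25.5  40. ] -> [-0.3  0.5 26.5] | 1 x [-0.3  0.5 26.5]
[464.  -25.5  22.5] -> [-0.  -0.  17.5] | 1 x [-0.  -0.  17.5]
```

apply_moves(
  targets=[
    [-0.3,0.5,20,0,0,0,1],
    [0,0,14,0,0,0,1],
    [0,0,7,0,0,0,1],
    [0,0,3,0,0,0,1],
    [0,0,0,0,0,0,1],
    [0,0,0,0,0,0,0],
    [0,0,0,0,0,0,0],
    [0,0,0,0,0,0,0],
    [0,0,-45,0,0,0,0],
    [0,0,-50,0,0,0,0],
    [30,-15,0,0,0,0,0],
    [50,-25,0,0,0,0,0],
    [50,-25,0,0,0,0,0],
    [50,-25,0,0,0,0,0],
    [50,-25,0,0,0,0,0],
    [46,-22,0,0,0,0,0],
    [30,-13,20,0,0,0,0],
    [0,0,0,0,0,0,0],
    [0,0,0,0,0,0,0],
  ],
)

```text
time: 22.78
tool_pos: [573.8, 296.2, 96.3]
tcp_rot: [-180.0, 0.1, 45.0]
ft_force: [-0.1, 0.9, 0.4]
finger_gap: 85.4
grip_force: 0.0
```

Run:
```python
from h import *
im,K,P=snap('wrist','w5.png'); print(proj(K,P,(574.5,297,24)))
plan((574.5,297,50),(574.5,297,5))
im,K,P=snap('top')
uv=proj(K,P,(462,-27,33))
for t in(20,30,40):
    p,d,e,g=disc(im,K,P,tuple(int(v) for v in uv.round()),34,win=22,tol=t); print('sau on stack',t,p.round(1),d.round(),e.round())
```

```text
[280.44195681 220.70692682]
t 22.8 tcp [574.2 295.9  97. ] [179.98   0.    44.93] gap 85.3 f [-0.4 -0.3 -0.9] J6 68
[574.5 297.   50. ] -> [ 1.  -0.5 47. ] | 1 x [ 1.  -0.5 47. ]
[574.5 297.    5. ] -> [ 0. -0. 45.] | 1 x [ 0. -0. 45.]
sau on stack 20 [463.4 -27.6  34. ] 58.0 61.0
sau on stack 30 [463.6 -27.2  34. ] 61.0 64.0
sau on stack 40 [463.5 -27.2  34. ] 64.0 66.0
```

View pics/w5.png

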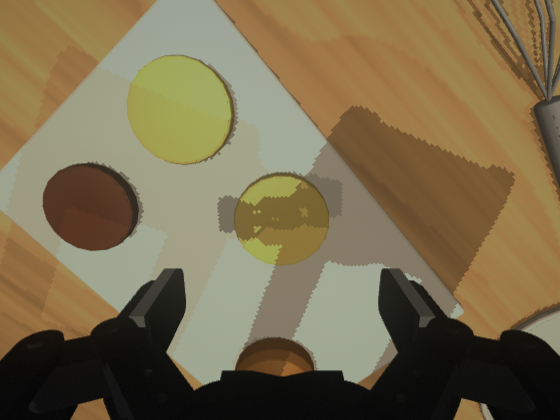

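The sausage landed at (463.5,-27.3). The egg sits at (281,219), as predicted at (280,221), so I'll pick it.

apply_moves(
  targets=[
    [1,-0.5,45,0,0,0,0],
    [0,0,33,0,0,0,0],
    [0,0,13,0,0,0,0],
    [0,0,0,0,0,0,0],
    [0,0,0,0,0,0,1],
    [0,0,0,0,0,0,1],
    [0,0,0,0,0,0,1],
    [0,0,0,0,0,0,1],
  ],
)

```text
time: 23.88
tool_pos: [576.3, 298.5, 8.4]
tcp_rot: [179.9, -0.2, 45.0]
ft_force: [-0.3, -2.0, 7.1]
finger_gap: 64.2
grip_force: 44.7
```

Run:
```python
from h import *
plan((574.5,297,125),(464,-25.5,125))
```

```text
t 23.9 tcp [576.3 298.5   8.4] [179.9   -0.22  44.97] gap 64.2 f [-0.3 -2.   7.1] J6 68
[574.5 297.  125. ] -> [  -1.9   -0.  -116.6] | 2 x [ -0.9  -0.  -58.3]
[464.  -25.5 125. ] -> [-306.1  150.1   -0.9] | 6 x [-51.   25.   -0.2]
```

apply_moves(
  targets=[
    [0,0,-40,0,0,0,1],
    [0,0,-50,0,0,0,1],
    [0,0,-20,0,0,0,1],
    [-30,14,0,0,0,0,1],
    [-48,24,0,0,0,0,1],
    [-50,25,0,0,0,0,1],
    [-50,25,0,0,0,0,1],
    [-50,25,0,0,0,0,1],
    [-48,23,0,0,0,0,1],
    [-30,14,20,0,0,0,1],
    [0,0,20,0,0,0,1],
    [0,0,0,0,0,0,1],
    [0,0,0,0,0,0,1],
  ],
)

```text
time: 25.5
tool_pos: [464.3, -24.3, 76.3]
tcp_rot: [180.0, -0.0, 45.0]
ft_force: [1.1, -0.1, -0.4]
finger_gap: 64.1
grip_force: 44.6
```

Run:
```python
from h import *
plan((464,-25.5,35),(464,-25.5,135),(582,393,135))
```

```text
t 25.5 tcp [464.3 -24.3  76.3] [ 1.7998e+02 -2.0000e-02  4.4990e+01] gap 64.1 f [ 1.1 -0.1 -0.4] J6 36
[464.  -25.5  35. ] -> [-1.1  0.6 41.3] | 1 x [-1.1  0.6 41.3]
[464.  -25.5 135. ] -> [   0.    0. -100.] | 2 x [  0.   0. -50.]
[582. 393. 135.] -> [ 3.793e+02 -2.125e+02  1.000e-01] | 8 x [ 47.4 -26.6   0. ]
```

apply_moves(
  targets=[
    [-1,0.6,20,0,0,0,1],
    [0,0,12,0,0,0,1],
    [0,0,6,0,0,0,1],
    [0,0,3.5,0,0,0,1],
    [0,0,0,0,0,0,1],
    [0,0,0,0,0,0,0],
    [0,0,0,0,0,0,0],
    [0,0,0,0,0,0,0],
    [0,0,-45,0,0,0,0],
    [0,0,-50,0,0,0,0],
    [30,-17,0,0,0,0,0],
    [50,-28,0,0,0,0,0],
    [50,-28,0,0,0,0,0],
    [50,-28,0,0,0,0,0],
    [50,-28,0,0,0,0,0],
    [50,-28,0,0,0,0,0],
    [50,-28,0,0,0,0,0],
    [49,-27.5,30,0,0,0,0],
    [0,0,0,0,0,0,0],
    [0,0,0,0,0,0,0],
  ],
)

```text
time: 28.0
tool_pos: [581.0, 391.1, 98.9]
tcp_rot: [-180.0, 0.1, 45.0]
ft_force: [0.5, 0.4, 1.1]
finger_gap: 85.2
grip_force: 0.0
```

Run:
```python
from h import *
im,K,P=snap('wrist','w6.png'); print(proj(K,P,(581.5,393,24)))
plan((581.5,393,5))
im,K,P=snap('top')
uv=proj(K,P,(463,-27,46))
for t in(20,30,40):
    p,d,e,g=disc(im,K,P,tuple(int(v) for v in uv.round()),46,win=22,tol=t); print('egg on stack',t,p.round(1),d.round(),e.round())
```

```text
[279.11122298 218.61063469]
t 28.1 tcp [581.8 390.8 100.5] [ 1.7997e+02 -4.0000e-02  4.4940e+01] gap 85.2 f [ 0.1 -0.2  0.7] J6 75
[581.5 393.    5. ] -> [ 1.3 -1.8 95.5] | 2 x [ 0.6 -0.9 47.8]
egg on stack 20 [461.4 -27.6  46. ] 63.0 65.0
egg on stack 30 [461.6 -27.3  46. ] 66.0 68.0
egg on stack 40 [461.6 -26.8  46. ] 70.0 72.0
```

View pics/w6.png

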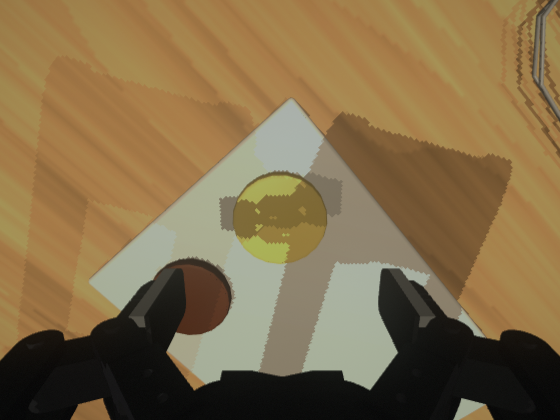

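The first egg landed at (461.6,-27.3). The second egg is centred at (280,218) as predicted.

apply_moves(
  targets=[
    [1.3,-1.8,45,0,0,0,0],
    [0,0,37,0,0,0,0],
    [0,0,13,0,0,0,0],
    [0,0,0,0,0,0,0],
    [0,0,0,0,0,0,1],
    [0,0,0,0,0,0,1],
    [0,0,0,0,0,0,1],
    [0,0,0,0,0,0,1],
  ],
)

```text
time: 29.1
tool_pos: [583.1, 394.6, 8.2]
tcp_rot: [179.9, -0.3, 45.0]
ft_force: [-1.1, -1.3, 6.8]
finger_gap: 64.5
grip_force: 44.6
```

Run:
```python
from h import *
plan((581.5,393,130),(464.5,-25,130))
```

```text
t 29.1 tcp [583.1 394.6   8.2] [179.91  -0.26  44.96] gap 64.5 f [-1.1 -1.3  6.8] J6 75
[581.5 393.  130. ] -> [  -1.7    0.2 -121.8] | 3 x [ -0.6   0.1 -40.6]
[464.5 -25.  130. ] -> [-378.2  213.1   -1.4] | 8 x [-47.3  26.6  -0.2]
```

apply_moves(
  targets=[
    [0,0,-40,0,0,0,1],
    [0,0,-50,0,0,0,1],
    [0,0,-35,0,0,0,1],
    [-30,17,0,0,0,0,1],
    [-50,28,0,0,0,0,1],
    [-50,28,0,0,0,0,1],
    [-50,28,0,0,0,0,1],
    [-50,28,0,0,0,0,1],
    [-50,28,0,0,0,0,1],
    [-48,27,0,0,0,0,1],
    [-35,20,0,0,0,0,1],
    [-16,9,20,0,0,0,1],
    [0,0,20,0,0,0,1],
    [0,0,0,0,0,0,1],
    [0,0,0,0,0,0,1],
  ],
)

```text
time: 30.98
tool_pos: [464.2, -24.8, 91.1]
tcp_rot: [179.9, -0.1, 45.0]
ft_force: [0.0, 0.3, -0.6]
finger_gap: 64.5
grip_force: 44.4
```

Run:
```python
from h import *
plan((464.5,-25,49),(464.5,-25,150),(487.5,395,150))
im,K,P=snap('top')
for n in('sauB','crown'):
    uv,z=SEED[n]
    for t in(25,40):
        p,d,e,g=disc(im,K,P,uv,z,tol=t); print(n,p.round(1),d.round(),e.round())
```

```text
t 31.0 tcp [464.2 -24.8  91.1] [ 1.7991e+02 -6.0000e-02  4.4990e+01] gap 64.5 f [ 0.   0.3 -0.6] J6 36
[464.5 -25.   49. ] -> [ 0.   0.3 42.1] | 1 x [ 0.   0.3 42.1]
[464.5 -25.  150. ] -> [ 1.00e-01  2.00e-01 -1.01e+02] | 2 x [  0.1   0.1 -50.5]
[487.5 395.  150. ] -> [ 3.132e+02 -2.808e+02 -1.000e-01] | 7 x [ 44.7 -40.1  -0. ]
sauB [512.  391.7  18. ] 58.0 62.0
sauB [512.  391.5  18. ] 62.0 65.0
crown [473.6 205.7  24. ] 57.0 59.0
crown [474.1 204.9  24. ] 63.0 65.0
```

Sausage B has been knocked to about (512,391.6). I'll place the egg and then go there.

apply_moves(
  targets=[
    [0,0.3,20,0,0,0,1],
    [0,0,12,0,0,0,1],
    [0,0,7,0,0,0,1],
    [0,0,3.5,0,0,0,1],
    [0,0,0,0,0,0,1],
    [0,0,0,0,0,0,0],
    [0,0,0,0,0,0,0],
    [0,0,0,0,0,0,0],
    [0,0,-45,0,0,0,0],
    [0,0,-50,0,0,0,0],
    [30,-24,0,0,0,0,0],
    [50,-40,0,0,0,0,0],
    [50,-40,0,0,0,0,0],
    [50,-40,0,0,0,0,0],
    [50,-40,0,0,0,0,0],
    [50,-40,0,0,0,0,0],
    [48,-36,30,0,0,0,0],
    [0,0,20,0,0,0,0],
    [0,0,0,0,0,0,0],
  ],
)

```text
time: 33.4
tool_pos: [508.6, 377.6, 91.1]
tcp_rot: [-179.9, 0.3, 45.0]
ft_force: [-0.2, -0.2, 0.8]
finger_gap: 85.3
grip_force: 0.0
```

Run:
```python
from h import *
im,K,P=snap('wrist','w7.png'); uv=proj(K,P,(512.5,391.2,24)); print(uv)
for t in(25,40):
    p,d,e,g=disc(im,K,P,tuple(int(v) for v in uv.round()),22,win=75,tol=t); print('wrist sauB',p.round(1),g,d)
im,K,P=snap('top')
uv=proj(K,P,(463,-27,60))
for t in(20,30,40):
    p,d,e,g=disc(im,K,P,tuple(int(v) for v in uv.round()),60,win=22,tol=t); print('egg2 on stack',t,p.round(1),d.round(),e.round())
plan((512.5,391.2,5))
```

```text
[270.22745611 206.56701039]
wrist sauB [514.  392.8  22. ] (270.2285504510174, 202.5815764631844) 57.122046178046
wrist sauB [517.1 389.7  22. ] (276.85058917264223, 202.5584140562754) 63.880463735090174
egg2 on stack 20 [461.1 -27.8  60. ] 63.0 65.0
egg2 on stack 30 [461.1 -27.3  60. ] 66.0 69.0
egg2 on stack 40 [461.1 -26.7  60. ] 70.0 73.0
t 33.5 tcp [510.7 377.9  94.6] [1.7999e+02 2.0000e-02 4.4910e+01] gap 85.6 f [-0.1  0.7  0.9] J6 77
[512.5 391.2   5. ] -> [10.7 -8.2 89.6] | 2 x [ 5.4 -4.1 44.8]
```

View pics/w7.png

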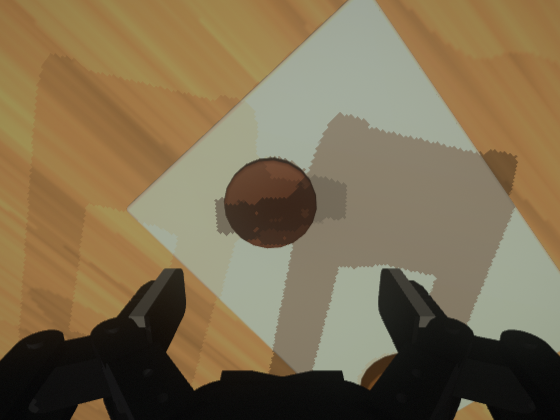

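The sausage is flat on the board at (271,203), about 2 mm further along tool x than predicted. The second egg landed at (461.1,-27.3).

apply_moves(
  targets=[
    [12.5,-8,30,0,0,0,0],
    [0,0,45,0,0,0,0],
    [0,0,15,0,0,0,0],
    [0,0,0,0,0,0,0],
    [0,0,0,0,0,0,1],
    [0,0,0,0,0,0,1],
    [0,0,0,0,0,0,1],
    [0,0,0,0,0,0,1],
  ],
)

```text
time: 34.5
tool_pos: [515.6, 394.4, 7.4]
tcp_rot: [179.9, -0.2, 45.0]
ft_force: [0.5, -1.5, 5.1]
finger_gap: 60.5
grip_force: 43.2
```

Run:
```python
from h import *
plan((513,391.5,150),(464.5,-25.5,150))
```

```text
t 34.5 tcp [515.6 394.4   7.4] [179.93  -0.24  44.96] gap 60.5 f [ 0.5 -1.5  5.1] J6 78
[513.  391.5 150. ] -> [  -3.3    0.4 -142.6] | 3 x [ -1.1   0.1 -47.5]
[464.5 -25.5 150. ] -> [-329.   260.8   -1.1] | 7 x [-47.   37.3  -0.2]
```

apply_moves(
  targets=[
    [0,0,-40,0,0,0,1],
    [0,0,-50,0,0,0,1],
    [0,0,-50,0,0,0,1],
    [-30,24,0,0,0,0,1],
    [-50,40,0,0,0,0,1],
    [-50,40,0,0,0,0,1],
    [-50,40,0,0,0,0,1],
    [-50,40,0,0,0,0,1],
    [-50,40,0,0,0,0,1],
    [-35,25,0,0,0,0,1],
    [-16,12,20,0,0,0,1],
    [0,0,20,0,0,0,1],
    [0,0,0,0,0,0,1],
    [0,0,0,0,0,0,1],
  ],
)

```text
time: 36.25
tool_pos: [465.6, -17.4, 105.7]
tcp_rot: [179.9, -0.1, 45.0]
ft_force: [-0.7, -0.1, -1.0]
finger_gap: 60.3
grip_force: 43.8
```

Run:
```python
from h import *
plan((464.3,-24.8,62.3),(464.3,-24.8,160),(475.5,206,160))
im,K,P=snap('top')
for t in(25,40):
    p,d,e,g=disc(im,K,P,SEED['crown'][0],24,tol=t); print('crown',p.round(1),d.round(),e.round())
```

```text
t 36.2 tcp [465.6 -17.4 105.7] [ 1.7991e+02 -7.0000e-02  4.4990e+01] gap 60.3 f [-0.7 -0.1 -1. ] J6 37
[464.3 -24.8  62.3] -> [-6.2  4.3 43.4] | 1 x [-6.2  4.3 43.4]
[464.3 -24.8 160. ] -> [  0.1   0.1 -97.7] | 2 x [  0.1   0.1 -48.8]
[475.5 206.  160. ] -> [ 171.1 -155.3   -0. ] | 4 x [ 42.8 -38.8  -0. ]
crown [473.6 205.8  24. ] 57.0 59.0
crown [474.1 204.9  24. ] 62.0 65.0
```

apply_moves(
  targets=[
    [-6.2,4.3,20,0,0,0,1],
    [0,0,13,0,0,0,1],
    [0,0,7,0,0,0,1],
    [0,0,4,0,0,0,1],
    [0,0,0,0,0,0,1],
    [0,0,0,0,0,0,0],
    [0,0,0,0,0,0,0],
    [0,0,0,0,0,0,0],
    [0,0,-45,0,0,0,0],
    [0,0,-50,0,0,0,0],
    [28,-25,0,0,0,0,0],
    [40,-37,0,0,0,0,0],
    [40,-37,0,0,0,0,0],
    [40,-37,0,0,0,0,0],
    [23,-19,30,0,0,0,0],
    [0,0,20,0,0,0,0],
    [0,0,0,0,0,0,0],
    [0,0,0,0,0,0,0],
  ],
)

```text
time: 38.55
tool_pos: [475.3, 205.4, 106.0]
tcp_rot: [180.0, -0.0, 44.9]
ft_force: [-0.2, 0.6, 0.7]
finger_gap: 85.4
grip_force: 0.0
```

Run:
```python
from h import *
im,K,P=snap('wrist','w8.png'); uv=proj(K,P,(475.5,206,30)); print(uv)
for t in(25,40):
    p,d,e,g=disc(im,K,P,tuple(int(v) for v in uv.round()),26,win=75,tol=t); print('wrist crown',p.round(1),g,d)
im,K,P=snap('top')
uv=proj(K,P,(463,-27,73))
for t in(20,30,40):
    p,d,e,g=disc(im,K,P,tuple(int(v) for v in uv.round()),73,win=22,tol=t); print('sau2 on stack',t,p.round(1),d.round(),e.round())
plan((475.5,206,8))
```

```text
[280.10477304 219.9138334 ]
wrist crown [476.6 206.2  26. ] (281.0275881465572, 216.94909360537955) 60.97150042929487
wrist crown [477.1 195.   26. ] (292.66961485131185, 227.04595937159243) 84.02763492510954
sau2 on stack 20 [462.  -27.9  73. ] 59.0 62.0
sau2 on stack 30 [464.3 -27.5  73. ] 63.0 67.0
sau2 on stack 40 [465.2 -27.7  73. ] 67.0 72.0
t 38.6 tcp [475.8 205.4 106.6] [ 1.7994e+02 -1.1000e-01  4.4920e+01] gap 85.4 f [ 0.7  0.8 -0.3] J6 63
[475.5 206.    8. ] -> [-0.  -0.7 98.6] | 2 x [-0.  -0.4 49.3]
```

View pics/w8.png

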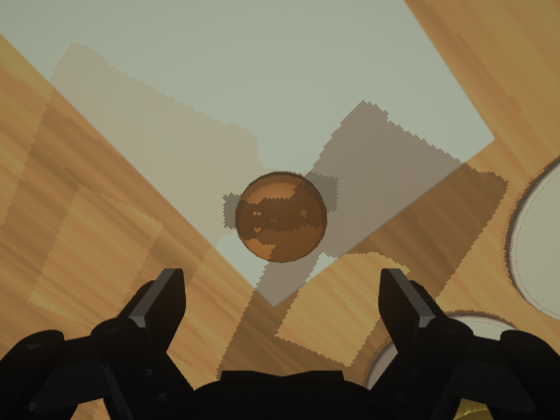

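The crown is centred at (281,217) as predicted, and sausage B sits at (462,-28) on the stack. I'll grip low on the crown's straight side.

apply_moves(
  targets=[
    [0,-0.5,45,0,0,0,0],
    [0,0,42,0,0,0,0],
    [0,0,15,0,0,0,0],
    [0,0,0,0,0,0,0],
    [0,0,0,0,0,0,1],
    [0,0,0,0,0,0,1],
    [0,0,0,0,0,0,1],
    [0,0,0,0,0,0,1],
  ],
)

```text
time: 39.65
tool_pos: [476.7, 206.9, 6.1]
tcp_rot: [179.9, -0.3, 45.0]
ft_force: [-1.2, 0.3, 6.6]
finger_gap: 63.9
grip_force: 47.8
```

Run:
```python
from h import *
plan((475.5,206,160),(464.3,-25.3,160))
```

```text
t 39.6 tcp [476.7 206.9   6.1] [179.9   -0.25  44.96] gap 63.9 f [-1.2  0.3  6.6] J6 63
[475.5 206.  160. ] -> [-9.000e-01  1.000e-01 -1.539e+02] | 3 x [ -0.3   0.  -51.3]
[464.3 -25.3 160. ] -> [-171.4  155.7   -0.5] | 4 x [-42.8  38.9  -0.1]
```

apply_moves(
  targets=[
    [0,0,-40,0,0,0,1],
    [0,0,-50,0,0,0,1],
    [0,0,-50,0,0,0,1],
    [0,0,-10,0,0,0,1],
    [-28,25,0,0,0,0,1],
    [-40,37,0,0,0,0,1],
    [-40,37,0,0,0,0,1],
    [-40,37,0,0,0,0,1],
    [-24,20,0,0,0,0,1],
    [0,0,25,0,0,0,1],
    [0,0,15,0,0,0,1],
    [0,0,0,0,0,0,1],
    [0,0,0,0,0,0,1],
  ],
)

```text
time: 41.28
tool_pos: [463.4, -25.6, 113.8]
tcp_rot: [180.0, -0.0, 45.0]
ft_force: [-0.6, 0.2, -0.0]
finger_gap: 63.5
grip_force: 44.7
```

Run:
```python
from h import *
plan((463.2,-26,73))
```

```text
t 41.3 tcp [463.4 -25.6 113.8] [ 1.7998e+02 -2.0000e-02  4.5020e+01] gap 63.5 f [-0.6  0.2 -0. ] J6 35
[463.2 -26.   73. ] -> [-0.4  0.1 40.8] | 1 x [-0.4  0.1 40.8]
```

Lower, release, back off, and move away toward the board side to clear the view.

apply_moves(
  targets=[
    [-0.4,0,20,0,0,0,1],
    [0,0,12,0,0,0,1],
    [0,0,6,0,0,0,1],
    [0,0,3,0,0,0,1],
    [0,0,0,0,0,0,1],
    [0,0,0,0,0,0,0],
    [0,0,0,0,0,0,0],
    [0,0,0,0,0,0,0],
    [0,0,-45,0,0,0,0],
    [0,0,-50,0,0,0,0],
    [0,0,-40,0,0,0,0],
    [40,-40,0,0,0,0,0],
    [40,-40,0,0,0,0,0],
    [40,-40,0,0,0,0,0],
    [40,-40,0,0,0,0,0],
    [0,0,0,0,0,0,0],
    [0,0,0,0,0,0,0],
  ],
)

```text
time: 43.4
tool_pos: [462.7, 199.8, 207.0]
tcp_rot: [180.0, 0.0, 45.0]
ft_force: [0.9, -0.1, -0.7]
finger_gap: 85.2
grip_force: 0.0
```

Run:
```python
from h import *
im,K,P=snap('top')
uv=proj(K,P,(463,-27,90))
for t in(20,30):
    p,d,e,g=disc(im,K,P,tuple(int(v) for v in uv.round()),88,win=22,tol=t); print('crown',t,p.round(1),d.round(),e.round())
p,d,e,g=disc(im,K,P,tuple(int(v) for v in proj(K,P,(460,-226.5,90))),90,win=22,tol=20); print('tum',p.round(1),d.round(),e.round())
s,_,_=snap('scene')
a=cv2.resize(s[120:290,120:330],None,fx=3,fy=3); cv2.imwrite('pics/fin.png',a[:,:,::-1])
plan()
```

```text
crown 20 [460.  -28.6  88. ] 57.0 59.0
crown 30 [461.1 -28.1  88. ] 61.0 64.0
tum [ 459.1 -226.1   90. ] 61.0 64.0
t 43.5 tcp [463.1 198.9 207.2] [1.7999e+02 2.0000e-02 4.4900e+01] gap 85.5 f [ 0.3 -0.6 -0.4] J6 63
```

View pics/fin.png

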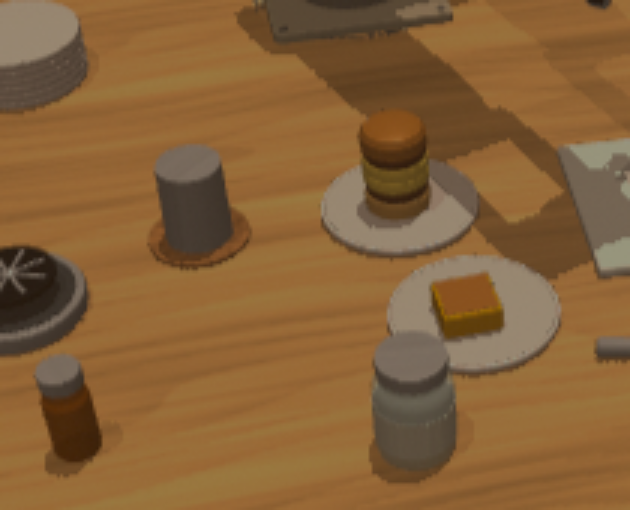

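The stack is straight, at crop (395,165), crown at (460.5,-28.3). The tumbler is at (195,205) on the coaster and the bystanders are in place. Handing in.

```bash
python3 -c "
from h import *
print(r.hand_in())"
```

```text
the job is handed in; nothing more can be done
None
```

I handed the job in at about 43 s: the sandwich is one straight stack about 3 mm off the empty plate's centre, the tumbler is rinsed and mouth down on the coaster, and the served square and bystanders look undisturbed; the verdict was not returned.

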